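Unclip the battery module from the benchtop reader

ROBOT

A 7-joint arm with a two-finger parallel gripper is mounted at the origin on the work surface; the furniture and walls round the work are solid. World frame = base frame: x ahead of the robot, y to its left, z up, the work surface at z = 0. Lengths are in m, angles in degrees, forces in N, time in s.
With the tool pointing down it reaches from about 0.375 to 0.925 m from the base axis. Payload 3.1 kg.
Tool frame: the origin (TCP) lies on the centre line of the jaws, within the pads' length; the fingertips stand 11 mm ahead of it and the grasp point (between the pads) lies 8 mm behind it; z points along the fingers, y is the line along which they close (so a half turn about z gives the same grasp; the last joint's range is limited). The gripper opens to 85 mm and grips with 20 to 120 N. Pads are 22 mm wide; open, the fingers measure 114 mm over their backs; the gripper's body (76 mm by 85 mm) begins 54 mm behind the grasp point. The pads swing forward as they close: fully open they stand 13 mm farther back than shut.
Start: joints at [-72.64, 21.939, 2.515, 91.553, -1.026, 66.532, -2.859], TCP at [0.254, 0.598, 0.242] pointing down, gripper open.
Joint ranges: [-149.38, 149.38], [-23.57, 123.04], [-84.95, 90], [0, 143.3], [-89.99, 269.99], [3.08, 112.72], [-163.45, 163.45]. Speed limits (degrees/s): [159.86, 159.86, 180, 180, 180, 180, 180].

INTERFACE

Orientations are given as [roll, pitch, yaw] about the fixed x, y, z axes, in that order (R = Rz(yaw) Ry(pitch) Rx(roll)).
In Python, from station import * gives the robot as it stands.
- The arm moves only by the shell command python3 -m crank 'ROWS' [FORCE]. ROWS is JSON, a list of rows, each an object with "gripper": the opening, from -1 (shut) to 1 (fully open); "linear": the shift along the tool's x, y, z in m, a list of three; "twist": the turn, a rotation vector about the tool's x, y, z in rad, a list of three. A call has 1 to 8 rows; each row is the pose to reach, as a shift and turn from the pose commanded when the call began, along the tool's axes at that moment; what a row does not reach only later rows make up. A row lasts 1/12 s, in which the tool goes at most 41.7 mm and 7.16 degrees, less where a joint would pass 70% of its speed; a pose out of reach is approached as far as the arm can. A call with a gripper value outside its range is refused whole. The fingers move at their own pace and stop on an object; FORCE is the grip in N (left out, the last holds). Time passes only in rows, so rows that repeat a pose let the fingers close. It gives the time, the measured TCP pose, the force, the opening and the grip force at its end, in the units of the state.
- sense(): the state, without advancing time (a new reading comes with each control period).
- read_camera(name): name is "side" or "top"; returns a dict with "img" (384x512x3 uint8, blue, green, red), "camera_matrix" (3x3 intrinsics, pixels), "dist" ([k1, k2, p1, p2, k3] as OpenCV has them; the pictures are not rectified), "view" (4x4, takes a point from world to camera coordinates). Camera axes: x right, y down, z forward; pixel columns grow to the right and rows downward; lengths in m; the calibration is good to about 2 mm. A picture is of the moment at which its call begins. There is no depth.
- close_job(): hands the job in; it is judged then, once.
The state is a dict: "t": time; "qpos": joint angles; "dq": joint speeds; "joint_torque": joint torques, N m; "tool_pos": TCP position; "ee_rot": TCP orientation; "wrist_force": force on the tool from outside, world axes, zero at the start; "moment": the same for the moment, N m; "width": finger opening in m; "finger_force": force on a finger pad.
Only numpy, scipy, OpenCV 4.12 (cv2) and the standard library are available. Lean on these libraries where they do the work, as an engineer would, in place of code of your own. Each camera call takes 0.05 s, during which the arm holds its last target. There are 200 camera calls.

TASK

Take the battery module out of the reader and lay it in the shallow charging tray, flat on the tray's floor with its grip upwards. The module is clipped in: push its upright grip down to release the catch and keep it down while you draw the module straight out towards the open front of the reader, until it is clear of the housing. The catch is thin plastic, so never tug at it while it is locked or press hard past the bottom of the grip's travel, and leave the cups and the timer where they stand.

Things in the scene. Friction and masses are not known exactly. Their poses are not given: they have to be found in the camera images.
- reader: Low white reader, fixed. Origin on the table under the middle of its front face; x runs into the housing, z up. Housing x = 0..54 mm, 100 wide (y), 62 high, dark display on top; 8 mm thick base plate x = -110..55 mm, the landing before the bay. Bay 53 mm wide, open to -x, floor at z = 8 mm; cross bars at x = 0..5 and 20..25 mm, undersides at z = 32 mm, hold the catch tooth.
- module: Grey battery module, 102 (x) x 50 (y) x 14 mm (z), 0.13 to 0.23 kg with its grip. Origin: centre of its underside. It starts home, at (-7, 0, 8) mm in the reader's frame, axes parallel, 58 mm of it sticking out; 1.5 mm play on each side and above. It comes out along the reader's -x only, tooth past both bars after 33 mm, module out of the housing after 44 mm.
- module_center (a point): The module's centre, half-way up its 14 mm body (7 mm above its underside), axes as the module's.
- grip_foot (a point): Point on the module's upper face under the middle of its black upright release grip, 26 mm from the module's centre to its -x. The grip: block 26 (x) x 22 (y) x 32.5 mm, lower edge 5.5 to 13.5 mm above this point at rest; goes down 5 to 13 mm to a hard stop (the catch's setting differs); spring 2 to 5 N at rest, 7.2 N at the stop. The tooth is free of the bars in the last 1.5 mm.
- tray: Shallow open grey charging tray, fixed on the table, 150 (x) x 95 (y) x 16 mm (z) outside, walls and floor 4 mm thick, so 142 x 87 mm inside. Origin at the centre of its underside.
- tray_in (a point): Centre of the tray's inner floor, 4 mm above the table, axes as the tray's.
- open_cup: Open clear specimen cup, 63 mm wide and 57 mm high, standing loose between the reader and the tray. Origin at the centre of its underside. To be left alone.
- timer: Bench timer, 66 x 66 x 18 mm, lying loose between the reader and the tray. Origin at the centre of its underside. To be left alone.
- closed_cup: Closed specimen cup with a screw lid, 68 mm wide and 62 mm high, standing loose on the right. Origin at the centre of its underside. To be left alone.
Mind the look-alikes: they are no part of the job. What is shaped like the module but green or purple is not meant.

How it is judged (in metres and radians):
On the way:
1. the module has been drawn clear of the reader's housing (x of module in the frame of reader below -0.051 m), for 0.1 s.
At the end, for the whole second after the job is handed in: The module lies at rest flat on the tray's floor, grip up: its underside within 4 mm of the inner floor, tilted less than 0.08 rad, its centre within 30 mm of the tray's centre along each side of the tray (x of module in the frame of tray_in between -0.03 and 0.03 m and y of module in the frame of tray_in between -0.03 and 0.03 m and z of module in the frame of tray_in below 0.004 m and angle between module's own z axis and vertical below 0.08 rad and linear speed of module below 0.02 m/s); the robot touches nothing.
It fails at once if the clip was strained: more than 25 N between the module (with its grip and tooth) and the reader (contact force between module and reader above 25 N).
It fails at once if a cup or the timer was shifted by more than 20 mm or a cup tipped (distance of any of open_cup, timer, closed_cup from where it was at the start of the episode above 0.02 m or angle between any of open_cup, closed_cup's own z axis and vertical above 0.3 rad).
It also fails if it takes over 48 s, if anything falls off the work surface, if the arm or the gripper's body presses on something with over 40 N, if the wrist force passes 120 N, or if a joint passes its speed limit or range.

## Working session

There is one attempt and no reset: what is moved stays moved. The work goes in short steps, Python scripts to look and compute and a shell command to move; the robot and the scene stay as the last step left them, time stands still between calls to the robot, and variables do not carry over. Pictures are saved under pics/ and viewed, at most 10 in all, crops included, and the job is handed in when it is done.

```bash
mkdir -p pics; ls; python3 - <<'E'
from station import *
import cv2
print(sense())
for n in("side","top"):
    c=read_camera(n); cv2.imwrite(f"pics/{n}0.png",c["img"]); print(n,c["camera_matrix"],c["dist"],c["view"])
E
```

```text
pics
{'t': 0.0, 'qpos': array([-72.63829976,  21.99539115,   2.51089265,  91.64970357,
        -1.02622778,  66.53228841,  -2.85958028]), 'dq': array([ 0.03742919,  0.0641538 ,  0.08607526,  0.02685447, -0.01886515,
        0.05624869, -0.00957401]), 'joint_torque': array([-1.00895038e-04, -4.33466613e+01,  1.02454327e+00, -2.49512100e+01,
        1.06543733e-02,  1.15384013e-02, -7.52154563e-06]), 'tool_pos': array([0.25324623, 0.59763039, 0.24084315]), 'ee_rot': array([-1.79845286e+02,  7.65227040e-03,  1.57039129e+02]), 'wrist_force': array([-0.16584058,  0.08306253,  0.2190268 ]), 'moment': array([-0.01646689,  0.0424853 ,  0.02227093]), 'finger_force': 0.0, 'width': 0.0856931271479193}
side [[433.87758457   0.         255.24117314]
 [  0.         433.87758457 188.96651851]
 [  0.           0.           1.        ]] [0.04144546 0.         0.         0.         0.        ] [[ 0.92500273 -0.37955188 -0.0176157  -0.47481453]
 [-0.23736862 -0.54104396 -0.80680083  0.04748444]
 [ 0.2966919   0.75047438 -0.59056085  1.07895063]
 [ 0.          0.          0.          1.        ]]
top [[408.27563397   0.         258.41433792]
 [  0.         408.27563397 186.78957444]
 [  0.           0.           1.        ]] [-0.11584397  0.          0.          0.          0.        ] [[ 0.00617073 -0.99984572  0.01644537 -0.19589602]
 [-0.99769959 -0.00726608 -0.06739985  0.45707364]
 [ 0.06750895 -0.01599164 -0.9975905   1.05770337]
 [ 0.          0.          0.          1.        ]]
```

View pics/side0.png

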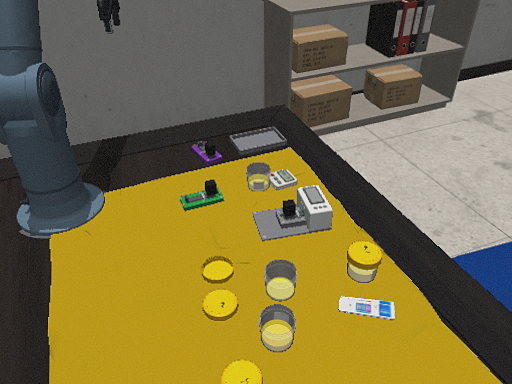

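View pics/top0.png

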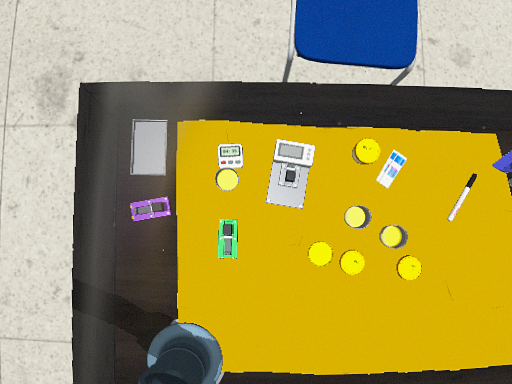

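The side view shows the reader at about (295,215) with the grip at (289,208), and the tray at (258,140). In the top view the reader is at (290,172) and the tray at (149,147). The open cup and timer stand between them, and the green and purple look-alikes are clear of both. I'll enlarge both views.

```bash
python3 - <<'E'
import cv2
a=cv2.imread("pics/top0.png")[115:215,120:320]; cv2.imwrite("pics/topc.png",cv2.resize(a,None,fx=4,fy=4,interpolation=cv2.INTER_CUBIC))
a=cv2.imread("pics/side0.png")[120:245,190:340]; cv2.imwrite("pics/sidec.png",cv2.resize(a,None,fx=4.8,fy=4.8,interpolation=cv2.INTER_CUBIC))
E
```

```text
(no output)
```

View pics/topc.png

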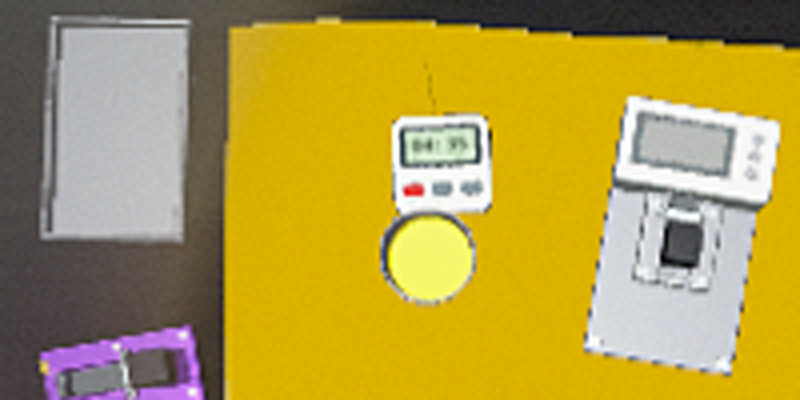

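View pics/sidec.png

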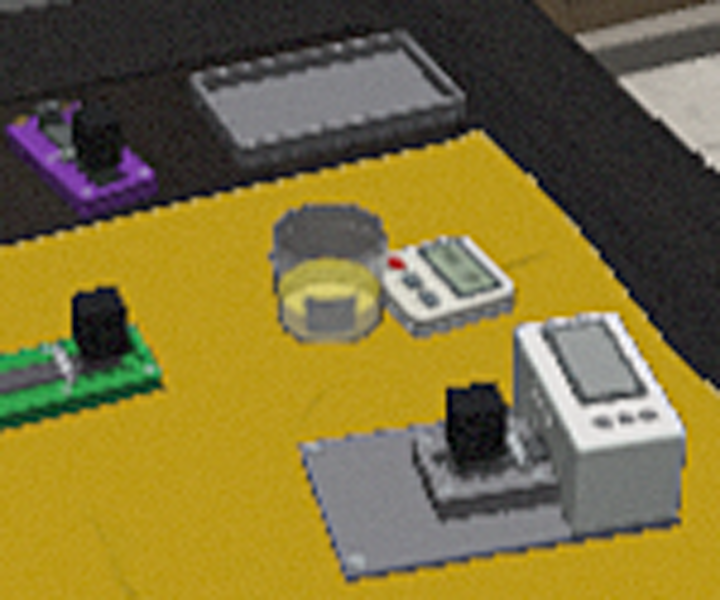

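The top crop gives sharp corners for the tray rim (52,17)…(183,241), the reader housing top (628,97)…(612,183) and the base plate front (586,350)–(733,373), with the grip near (683,245). The same corners are visible in the side crop. Next I triangulate them and fit the poses.

```bash
cat > h.py <<'E'
import numpy as np, cv2
from scipy.optimize import least_squares
T=dict(K=np.array([[408.27563397,0,258.41433792],[0,408.27563397,186.78957444],[0,0,1]]),d=np.array([-0.11584397,0,0,0,0]),
V=np.array([[0.00617073,-0.99984572,0.01644537,-0.19589602],[-0.99769959,-0.00726608,-0.06739985,0.45707364],[0.06750895,-0.01599164,-0.9975905,1.05770337]]))
S=dict(K=np.array([[433.87758457,0,255.24117314],[0,433.87758457,188.96651851],[0,0,1]]),d=np.array([0.04144546,0,0,0,0]),
V=np.array([[0.92500273,-0.37955188,-0.0176157,-0.47481453],[-0.23736862,-0.54104396,-0.80680083,0.04748444],[0.2966919,0.75047438,-0.59056085,1.07895063]]))
def proj(c,P): return cv2.projectPoints(np.float64(P).reshape(-1,1,3),cv2.Rodrigues(c["V"][:,:3])[0],c["V"][:,3],c["K"],c["d"])[0][:,0]
def und(c,p): return cv2.undistortPoints(np.float64(p).reshape(-1,1,2),c["K"],c["d"])[:,0]
def tri(pt,ps):
    X=cv2.triangulatePoints(T["V"],S["V"],und(T,pt).T,und(S,ps).T); return (X[:3]/X[3]).T
def ct(p,s=4.,o=(120,115)): return (np.float64(p)+.5)/s-.5+o   # top crop -> image
def cs(p): return ct(p,4.8,(190,120))
def fit(L,pt,ps,x0):   # pose x,y,z,yaw of local points L
    W=lambda x:(np.c_[L@np.array([[np.cos(x[3]),np.sin(x[3]),0],[-np.sin(x[3]),np.cos(x[3]),0],[0,0,1]])]+x[:3])
    f=lambda x:np.r_[proj(T,W(x))-pt,proj(S,W(x))-ps].ravel()
    r=least_squares(f,x0,loss="soft_l1"); return r.x,f(r.x).reshape(-1,2)
E
python3 - <<'E'
from h import *
np.set_printoptions(precision=4,suppress=True)
rd=np.array([[.054,.05,.062],[.054,-.05,.062],[0,-.05,.062],[0,.05,.062],[-.11,.05,.008],[-.11,-.05,.008]])
rt=ct([(628,97),(779,121),(768,206),(612,183),(586,350),(733,373)])
rs=cs([(617,315),(683,430),(565,445),(514,325),(303,445),(350,572)])
print(tri(rt,rs)); print(*fit(rd,rt,rs,[.5,-.2,0,0]))
tr=np.array([[.075,.0475,.016],[.075,-.0475,.016],[-.075,-.0475,.016],[-.075,.0475,.016]])
tt=ct([(52,17),(189,20),(183,241),(41,239)]); ts=cs([(403,32),(465,97),(243,152),(192,75)])
print(tri(tt,ts)); print(*fit(tr,tt,ts,[.6,.1,0,0]))
print("grip",tri(ct([(683,243)]),cs([(476,390)])))
print("cup",tri(ct([(428,257)]),cs([(330,235)])),"timer",tri(ct([(441,163)]),cs([(450,280)])))
E
```

```text
[[ 0.5789 -0.238   0.0592]
 [ 0.5621 -0.3337  0.0623]
 [ 0.5063 -0.3256  0.0656]
 [ 0.5246 -0.2285  0.0623]
 [ 0.4188 -0.2137  0.0098]
 [ 0.4036 -0.3108  0.0123]]
[ 0.5179 -0.2778  0.0008 -0.1565] [[-0.3475 -0.4149]
 [ 0.5214  0.0598]
 [ 0.0999 -0.4646]
 [ 0.2892 -1.1761]
 [-0.8886  0.5255]
 [-0.45    0.8768]
 [-0.221  -1.4898]
 [ 1.7009  0.058 ]
 [ 2.9485  0.8388]
 [-0.4282 -0.19  ]
 [-1.2731 -0.0717]
 [-0.9429  1.2266]]
[[0.6375 0.1467 0.0178]
 [0.6365 0.0532 0.018 ]
 [0.4886 0.054  0.0141]
 [0.4893 0.1481 0.0187]]
[ 0.5632  0.1007  0.0009 -0.0059] [[-0.4428  0.1814]
 [ 0.2443 -0.3915]
 [-0.0749  0.1075]
 [ 0.0649  0.1885]
 [ 0.5107  0.023 ]
 [ 0.5172  0.2835]
 [-0.275  -0.7063]
 [-0.4742  0.5101]]
grip [[ 0.4845 -0.2725  0.0658]]
cup [[ 0.476  -0.1118  0.0579]] timer [[ 0.5435 -0.1173  0.0134]]
```

```bash
cat >> h.py <<'E'
from scipy.spatial.transform import Rotation as Ro
def go(x,y,z,yaw,p=None,e=None):  # tool-axes shift and twist to a downward pose with tool-x at yaw
    if p is None:
        from station import sense
        s=sense(); p,e=s["tool_pos"],s["ee_rot"]; print(s["t"],p,e,s["qpos"].round(1),s["wrist_force"].round(2),s["width"],s["finger_force"])
    R=Ro.from_euler("xyz",e,degrees=True); G=Ro.from_euler("xyz",[180,0,yaw],degrees=True)
    print("lin",R.inv().apply(np.array([x,y,z])-p).round(4),"twist",(R.inv()*G).as_rotvec().round(4))
E
python3 - <<'E'
from h import *
go(.5,.12,.22,171.03); go(.485,-.2725,.2,171.03)
a=cv2.imread("pics/side0.png")[192:232,268:318]; b=cv2.imread("pics/top0.png")[155:195,265:315]
cv2.imwrite("pics/grip.png",np.vstack([cv2.resize(i,None,fx=7.4,fy=7.4,interpolation=cv2.INTER_CUBIC) for i in(a,b)]))
E
```

```text
0.1 [0.25327127 0.59773125 0.24099508] [-1.79861645e+02  6.25989501e-03  1.57038244e+02] [-72.6  22.    2.5  91.6  -1.   66.5  -2.9] [-0.17  0.97 -0.29] 0.08541936755522861 0.0
lin [-0.4135 -0.3436  0.0219] twist [-2.400e-03 -2.000e-04 -2.442e-01]
0.1 [0.25327127 0.59773125 0.24099508] [-1.79861645e+02  6.25989501e-03  1.57038244e+02] [-72.6  22.    2.5  91.6  -1.   66.5  -2.9] [-0.17  0.97 -0.29] 0.08541936755522861 0.0
lin [-0.5529 -0.7108  0.0428] twist [-2.400e-03 -2.000e-04 -2.442e-01]
```

View pics/grip.png

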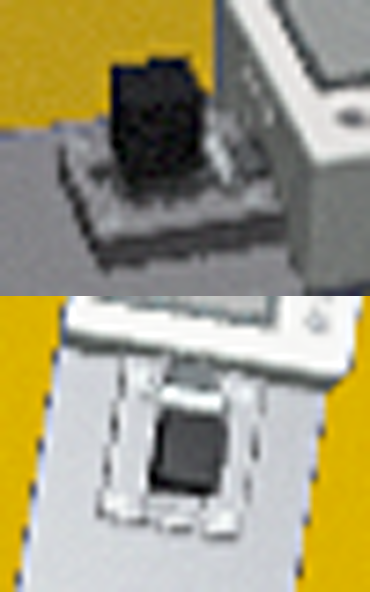

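The side half shows the grip's far top corners at about (112,68) and (187,58). In the top half the grip's top is centred near (190,450−296). I'll compare these with predicted projections.

```bash
python3 - <<'E'
from h import *
np.set_printoptions(precision=1,suppress=True)
R=Ro.from_euler("z",-.1565); 
for zt in(.060,.064,.068):
    L=np.array([[x,y,z] for z in(zt,zt-.0325) for x,y in((-.046,.011),(-.020,.011),(-.020,-.011),(-.046,-.011))])
    P=R.apply(L)+[.5179,-.2778,0.0]
    print(zt,((proj(S,P)-[268,192]+.5)*7.4).round().tolist(),((proj(T,P)-[265,155]+.5)*7.4+[0,296]).round()[:4].tolist())
L=np.array([[-.058,.025,.022],[-.058,-.025,.022],[-.058,-.025,.008]]) ; P=R.apply(L)+[.5179,-.2778,0.0]
print("mod",((proj(S,P)-[268,192]+.5)*7.4).round().tolist(),((proj(T,P)-[265,155]+.5)*7.4+[0,296]).round().tolist())
E
python3 -m crank '[{"gripper":1,"linear":[-0.03,-0.025,0],"twist":[0,0,-0.04]},{"gripper":1,"linear":[-0.06,-0.05,0],"twist":[0,0,-0.08]},{"gripper":1,"linear":[-0.09,-0.075,0],"twist":[0,0,-0.12]},{"gripper":1,"linear":[-0.12,-0.1,0],"twist":[0,0,-0.16]},{"gripper":1,"linear":[-0.15,-0.125,0],"twist":[0,0,-0.2]},{"gripper":1,"linear":[-0.18,-0.15,0],"twist":[0,0,-0.244]},{"gripper":1,"linear":[-0.21,-0.175,0],"twist":[0,0,-0.244]},{"gripper":1,"linear":[-0.24,-0.2,0],"twist":[0,0,-0.244]}]'
```

```text
0.06 [[108.0, 69.0], [189.0, 56.0], [211.0, 99.0], [129.0, 112.0], [106.0, 151.0], [186.0, 138.0], [207.0, 181.0], [126.0, 195.0]] [[153.0, 482.0], [165.0, 407.0], [228.0, 418.0], [216.0, 492.0]]
0.064 [[109.0, 59.0], [190.0, 46.0], [211.0, 88.0], [129.0, 102.0], [107.0, 141.0], [186.0, 128.0], [207.0, 171.0], [127.0, 185.0]] [[154.0, 481.0], [166.0, 406.0], [229.0, 417.0], [217.0, 491.0]]
0.068 [[109.0, 48.0], [190.0, 36.0], [212.0, 78.0], [129.0, 91.0], [107.0, 131.0], [187.0, 118.0], [208.0, 161.0], [127.0, 175.0]] [[155.0, 480.0], [167.0, 405.0], [230.0, 415.0], [218.0, 490.0]]
mod [[57.0, 143.0], [101.0, 243.0], [100.0, 278.0]] [[100.0, 518.0], [239.0, 541.0], [234.0, 543.0]]
t: 0.77
tool_pos: [0.3968, 0.3185, 0.2418]
ee_rot: [-180.0, -0.0, 171.0]
wrist_force: [0.7, 0.7, 0.1]
width: 0.0854
finger_force: 0.0
```

```bash
python3 -m crank '[{"gripper":1,"linear":[-0.0185,-0.037,0],"twist":[0,0,0]},{"gripper":1,"linear":[-0.037,-0.074,0],"twist":[0,0,0]},{"gripper":1,"linear":[-0.0555,-0.111,0],"twist":[0,0,0]},{"gripper":1,"linear":[-0.074,-0.148,0],"twist":[0,0,0]},{"gripper":1,"linear":[-0.0925,-0.185,0],"twist":[0,0,0]},{"gripper":1,"linear":[-0.111,-0.222,0],"twist":[0,0,0]},{"gripper":1,"linear":[-0.1295,-0.259,0],"twist":[0,0,0]},{"gripper":1,"linear":[-0.148,-0.296,0],"twist":[0,0,0]}]'
python3 -c "
from h import *
go(.4853,-.2726,.16,171.03)"
```

```text
t: 1.43
tool_pos: [0.4962, 0.0032, 0.2421]
ee_rot: [180.0, -0.0, 171.0]
wrist_force: [1.0, 1.2, -1.3]
width: 0.0856
finger_force: 0.0
1.4333 [0.49622531 0.00322535 0.2420605 ] [ 1.79981657e+02 -2.29893742e-02  1.71026593e+02] [-30.8   5.   27.2 113.4  -2.6  62.2  78.5] [ 1.03  1.19 -1.26] 0.08560550014550546 0.0
lin [-0.0323 -0.2742  0.082 ] twist [ 0.0003 -0.0004 -0.0001]
```

```bash
python3 -m crank '[{"gripper":1,"linear":[-0.004,-0.038,0],"twist":[0,0,0]},{"gripper":1,"linear":[-0.008,-0.075,0.0],"twist":[0,0,0]},{"gripper":1,"linear":[-0.012,-0.112,0.01],"twist":[0,0,0]},{"gripper":0.3,"linear":[-0.016,-0.149,0.02],"twist":[0,0,0]},{"gripper":0.3,"linear":[-0.022,-0.186,0.035],"twist":[0,0,0]},{"gripper":0.3,"linear":[-0.028,-0.22,0.05],"twist":[0,0,0]},{"gripper":0.3,"linear":[-0.032,-0.25,0.07],"twist":[0,0,0]},{"gripper":0.3,"linear":[-0.0323,-0.274,0.082],"twist":[0,0,0]}]'
python3 -m crank '[{"gripper":0.3,"linear":[0,0,0],"twist":[0,0,0]},{"gripper":0.3,"linear":[0,0,0],"twist":[0,0,0]}]'
python3 -c "
from h import *
go(.4853,-.2726,.042,171.03)
from station import *
for n,a in(('top',(slice(130,230),slice(230,350))),('side',(slice(140,250),slice(230,350)))):
    i=read_camera(n)['img'][a]; cv2.imwrite(f'pics/{n}1.png',cv2.resize(i,None,fx=4,fy=4,interpolation=cv2.INTER_CUBIC))
a=cv2.imread('pics/top1.png');b=cv2.imread('pics/side1.png')
cv2.imwrite('pics/b1.png',cv2.resize(np.vstack([a,b]),None,fx=.71,fy=.71))
"
```

```text
t: 2.1
tool_pos: [0.4843, -0.2729, 0.1584]
ee_rot: [-179.9, -0.1, 170.9]
wrist_force: [-0.3, -0.5, 0.6]
width: 0.0555
finger_force: 0.0
t: 2.27
tool_pos: [0.4836, -0.272, 0.159]
ee_rot: [-180.0, -0.2, 170.8]
wrist_force: [0.4, 0.1, -0.2]
width: 0.0557
finger_force: 0.0
2.2667 [ 0.48362755 -0.27201087  0.15895328] [-179.97045337   -0.19282525  170.76432999] [ -6.2  19.9  37.  110.4 -14.5  54.5 118.4] [ 0.39  0.09 -0.2 ] 0.05567951031963051 0.0
lin [-0.0021 -0.0003  0.1169] twist [-0.0005 -0.0034 -0.0046]
```

View pics/b1.png

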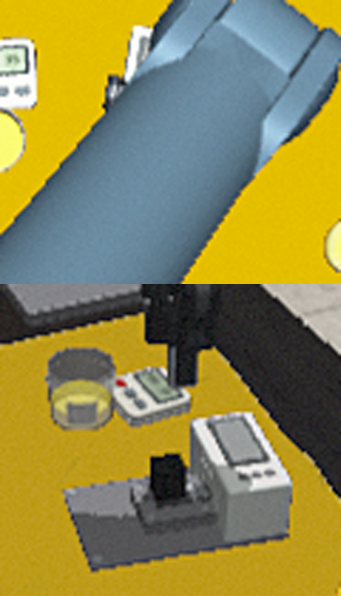

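The arm hides the top view. In the side view the gripper hangs above the grip at about (175,370) and everything else is untouched, so I descend.

```bash
python3 -m crank '[{"gripper":0.3,"linear":[-0.002,0,0.03],"twist":[0,-0.003,-0.0045]},{"gripper":0.3,"linear":[-0.002,0,0.06],"twist":[0,-0.003,-0.0045]},{"gripper":0.3,"linear":[-0.002,0,0.08],"twist":[0,-0.003,-0.0045]},{"gripper":0.3,"linear":[-0.002,0,0.095],"twist":[0,-0.003,-0.0045]},{"gripper":0.3,"linear":[-0.002,0,0.105],"twist":[0,-0.003,-0.0045]},{"gripper":0.3,"linear":[-0.002,0,0.112],"twist":[0,-0.003,-0.0045]},{"gripper":0.3,"linear":[-0.002,0,0.112],"twist":[0,-0.003,-0.0045]},{"gripper":0.3,"linear":[-0.002,0,0.112],"twist":[0,-0.003,-0.0045]}]'
python3 -c "
from h import *
go(.4853,-.2726,.042,171.03)"
```

```text
t: 3.03
tool_pos: [0.4885, -0.2703, 0.0489]
ee_rot: [180.0, 0.2, 171.3]
wrist_force: [-0.2, -0.2, 0.0]
width: 0.0553
finger_force: 0.0
3.0333 [ 0.48847326 -0.27033514  0.04888659] [179.99434253   0.2349594  171.34132055] [ -1.4  29.8  31.5 113.2 -22.6  42.8 124.9] [-0.19 -0.22  0.01] 0.055328306326818934 0.0
lin [ 0.0028 -0.0027  0.0069] twist [0.0001 0.0041 0.0054]
```

```bash
python3 -m crank '[{"gripper":0.3,"linear":[0.0028,-0.0027,0.005],"twist":[0,0.004,0.0054]},{"gripper":0.3,"linear":[0.0028,-0.0027,0.006],"twist":[0,0.004,0.0054]},{"gripper":0.3,"linear":[0.0028,-0.0027,0.006],"twist":[0,0.004,0.0054]},{"gripper":0.3,"linear":[0.0028,-0.0027,0.006],"twist":[0,0.004,0.0054]}]'
python3 -c "
from h import *
go(.4853,-.2726,.042,171.03)"
```

```text
t: 3.37
tool_pos: [0.4846, -0.2733, 0.0426]
ee_rot: [-180.0, -0.0, 170.9]
wrist_force: [0.3, 0.0, 0.7]
width: 0.0554
finger_force: 0.0
3.3667 [ 0.48455937 -0.27331071  0.04264907] [-1.79993945e+02 -2.17569627e-02  1.70934641e+02] [ -0.9  30.4  31.4 113.3 -23.   42.4 125.2] [0.25 0.03 0.73] 0.055449421856394066 0.0
lin [-0.0006  0.0008  0.0006] twist [-0.0001 -0.0004 -0.0017]
```

```bash
python3 -m crank '[{"gripper":-0.3,"linear":[0,0,0],"twist":[0,0,0]},{"gripper":-0.35,"linear":[0,0,0],"twist":[0,0,0]},{"gripper":-0.4,"linear":[0,0,0],"twist":[0,0,0]},{"gripper":-0.45,"linear":[0,0,0],"twist":[0,0,0]},{"gripper":-0.5,"linear":[0,0,0],"twist":[0,0,0]}]' 20
python3 -m crank '[{"gripper":-0.55,"linear":[0,0,0],"twist":[0,0,0]},{"gripper":-0.6,"linear":[0,0,0],"twist":[0,0,0]},{"gripper":-0.7,"linear":[0,0,0],"twist":[0,0,0]},{"gripper":-0.7,"linear":[0,0,0],"twist":[0,0,0]},{"gripper":-0.7,"linear":[0,0,0],"twist":[0,0,0]}]' 20
```

```text
t: 3.78
tool_pos: [0.4846, -0.2727, 0.0424]
ee_rot: [180.0, -0.1, 171.0]
wrist_force: [-0.3, -0.2, 1.3]
width: 0.0222
finger_force: 18.1
t: 4.2
tool_pos: [0.4846, -0.2727, 0.0424]
ee_rot: [180.0, -0.1, 171.0]
wrist_force: [-1.1, 2.0, 2.4]
width: 0.0216
finger_force: 20.2
```

```bash
python3 -m crank '[{"gripper":-0.9,"linear":[0,0,0],"twist":[0,0,0]},{"gripper":-0.9,"linear":[0,0,0],"twist":[0,0,0]},{"gripper":-0.9,"linear":[0,0,0.001],"twist":[0,0,0]},{"gripper":-0.9,"linear":[0,0,0.002],"twist":[0,0,0]},{"gripper":-0.9,"linear":[0,0,0.002],"twist":[0,0,0]},{"gripper":-0.9,"linear":[0,0,0.002],"twist":[0,0,0]}]' 50
python3 -m crank '[{"gripper":-0.9,"linear":[0,0,0.001],"twist":[0,0,0]},{"gripper":-0.9,"linear":[0,0,0.002],"twist":[0,0,0]},{"gripper":-0.9,"linear":[0,0,0.002],"twist":[0,0,0]},{"gripper":-0.9,"linear":[0,0,0.002],"twist":[0,0,0]}]'
```

```text
t: 4.7
tool_pos: [0.4846, -0.2728, 0.0405]
ee_rot: [180.0, -0.1, 171.0]
wrist_force: [-1.7, 2.2, 5.5]
width: 0.0212
finger_force: 54.6
t: 5.03
tool_pos: [0.4845, -0.2728, 0.0385]
ee_rot: [180.0, -0.1, 171.0]
wrist_force: [-1.5, 2.4, 6.1]
width: 0.0211
finger_force: 54.7
```

```bash
for i in 1 2; do python3 -m crank '[{"gripper":-0.9,"linear":[0,0,0.0005],"twist":[0,0,0]},{"gripper":-0.9,"linear":[0,0,0.001],"twist":[0,0,0]},{"gripper":-0.9,"linear":[0,0,0.001],"twist":[0,0,0]},{"gripper":-0.9,"linear":[0,0,0.001],"twist":[0,0,0]}]' | egrep 'pos|wrist'; done
```

```text
tool_pos: [0.4845, -0.2728, 0.0376]
wrist_force: [-2.0, 2.7, 6.3]
tool_pos: [0.4845, -0.2728, 0.0369]
wrist_force: [-3.2, 3.4, 8.7]
```

```bash
python3 -m crank '[{"gripper":-0.9,"linear":[0,0,0.0005],"twist":[0,0,0]},{"gripper":-0.9,"linear":[0,0,0.0005],"twist":[0,0,0]},{"gripper":-0.9,"linear":[0,0,0.0005],"twist":[0,0,0]}]' | egrep 'pos|wrist'
```

```text
tool_pos: [0.4846, -0.2728, 0.0369]
wrist_force: [-2.7, 5.0, 12.4]
```

```bash
python3 -m crank '[{"gripper":-0.9,"linear":[0,0,-0.0002],"twist":[0,0,0]},{"gripper":-0.9,"linear":[0.001,0,-0.0002],"twist":[0,0,0]},{"gripper":-0.9,"linear":[0.002,0,-0.0002],"twist":[0,0,0]},{"gripper":-0.9,"linear":[0.003,0,-0.0002],"twist":[0,0,0]},{"gripper":-0.9,"linear":[0.003,0,-0.0002],"twist":[0,0,0]}]' | egrep 'pos|wrist'
```

```text
tool_pos: [0.4844, -0.2727, 0.0374]
wrist_force: [2.1, 2.3, 7.3]
```

```bash
for i in 1 2; do python3 -m crank '[{"gripper":-0.9,"linear":[0,0,0.0002],"twist":[0,0,0]},{"gripper":-0.9,"linear":[0,0,0.0002],"twist":[0,0,0]},{"gripper":-0.9,"linear":[0,0,0.0002],"twist":[0,0,0]}]' | egrep 'pos|wrist';done
```

```text
tool_pos: [0.4844, -0.2728, 0.0371]
wrist_force: [2.4, 3.2, 7.4]
tool_pos: [0.4844, -0.2728, 0.037]
wrist_force: [1.1, 2.9, 8.1]
```

```bash
python3 -m crank '[{"gripper":-0.9,"linear":[0.001,0,0.0002],"twist":[0,0,0]},{"gripper":-0.9,"linear":[0.002,0,0.0002],"twist":[0,0,0]},{"gripper":-0.9,"linear":[0.002,0,0.0002],"twist":[0,0,0]},{"gripper":-0.9,"linear":[0.002,0,0.0002],"twist":[0,0,0]}]' | egrep 'pos|wrist'
```

```text
tool_pos: [0.4842, -0.2728, 0.0373]
wrist_force: [3.7, 2.1, 6.5]
```

```bash
python3 -m crank '[{"gripper":-0.9,"linear":[0,0,0.0005],"twist":[0,0,0]},{"gripper":-0.9,"linear":[0.001,0,0.0005],"twist":[0,0,0]},{"gripper":-0.9,"linear":[0.002,0,0.0005],"twist":[0,0,0]},{"gripper":-0.9,"linear":[0.002,0,0.0005],"twist":[0,0,0]}]'; python3 -c "
from station import *
s=sense();print(s['qpos'],s['moment'],s['wrist_force'])"
```

```text
t: 7.53
tool_pos: [0.4833, -0.2731, 0.0373]
ee_rot: [-179.9, 0.6, 171.0]
wrist_force: [4.5, 1.9, 6.4]
width: 0.0213
finger_force: 54.9
[ -0.53496569  30.52110882  30.96942658 114.00015231 -23.5658048
  41.03395682 125.84166222] [ 0.33522908 -0.93420372 -0.06707391] [4.4508836  1.90480636 6.43936105]
```

```bash
python3 -m crank '[{"gripper":-0.9,"linear":[0,0,0.0005],"twist":[0,0,0]},{"gripper":-0.9,"linear":[0,0,0.0006],"twist":[0,0,0]},{"gripper":-0.9,"linear":[0,0,0.0006],"twist":[0,0,0]}]';  python3 -m crank '[{"gripper":-0.9,"linear":[0.001,0,0],"twist":[0,0,0]},{"gripper":-0.9,"linear":[0.002,0,0],"twist":[0,0,0]},{"gripper":-0.9,"linear":[0.002,0,0],"twist":[0,0,0]}]'
```

```text
t: 7.78
tool_pos: [0.4833, -0.2731, 0.037]
ee_rot: [-179.9, 0.6, 171.0]
wrist_force: [4.4, 1.6, 8.9]
width: 0.0214
finger_force: 55.3
t: 8.03
tool_pos: [0.4819, -0.2734, 0.0371]
ee_rot: [-179.8, 0.7, 171.0]
wrist_force: [6.2, 0.2, 7.8]
width: 0.0215
finger_force: 54.9
```

```bash
python3 -m crank '[{"gripper":-0.9,"linear":[0.001,0,0.0003],"twist":[0,0,0]},{"gripper":-0.9,"linear":[0.002,0,0.0003],"twist":[0,0,0]},{"gripper":-0.9,"linear":[0.003,0,0.0004],"twist":[0,0,0]},{"gripper":-0.9,"linear":[0.003,0,0.0004],"twist":[0,0,0]}]'
```

```text
t: 8.37
tool_pos: [0.4802, -0.2732, 0.0372]
ee_rot: [-179.8, 0.8, 171.0]
wrist_force: [5.8, 0.7, 8.1]
width: 0.0211
finger_force: 55.0
```

```bash
python3 -m crank '[{"gripper":-0.9,"linear":[0.001,0,0.0001],"twist":[0,0,0]},{"gripper":-0.9,"linear":[0.002,0,0.0002],"twist":[0,0,0]},{"gripper":-0.9,"linear":[0.003,0,0.0003],"twist":[0,0,0]},{"gripper":-0.9,"linear":[0.004,0,0.0004],"twist":[0,0,0]},{"gripper":-0.9,"linear":[0.005,0,0.0004],"twist":[0,0,0]},{"gripper":-0.9,"linear":[0.006,0,0.0004],"twist":[0,0,0]}]'
```

```text
t: 8.87
tool_pos: [0.4753, -0.2725, 0.0371]
ee_rot: [-179.8, 0.9, 171.1]
wrist_force: [6.7, 0.3, 7.9]
width: 0.0212
finger_force: 55.1
```

```bash
python3 -m crank '[{"gripper":-0.9,"linear":[0.0015,0,0.0001],"twist":[0,0,0]},{"gripper":-0.9,"linear":[0.003,0,0.0002],"twist":[0,0,0]},{"gripper":-0.9,"linear":[0.0045,0,0.0002],"twist":[0,0,0]},{"gripper":-0.9,"linear":[0.006,0,0.0003],"twist":[0,0,0]},{"gripper":-0.9,"linear":[0.0075,0,0.0003],"twist":[0,0,0]},{"gripper":-0.9,"linear":[0.009,0,0.0004],"twist":[0,0,0]},{"gripper":-0.9,"linear":[0.0105,0,0.0004],"twist":[0,0,0]},{"gripper":-0.9,"linear":[0.012,0,0.0005],"twist":[0,0,0]}]'
```

```text
t: 9.53
tool_pos: [0.4646, -0.2709, 0.0371]
ee_rot: [-179.7, 1.0, 171.1]
wrist_force: [8.0, 0.8, 9.7]
width: 0.0211
finger_force: 55.3
```

```bash
python3 -m crank '[{"gripper":-0.9,"linear":[0.0015,0,0],"twist":[0,0,0]},{"gripper":-0.9,"linear":[0.003,0,0],"twist":[0,0,0]},{"gripper":-0.9,"linear":[0.0045,0,0],"twist":[0,0,0]},{"gripper":-0.9,"linear":[0.006,0,0],"twist":[0,0,0]},{"gripper":-0.9,"linear":[0.0075,0,0],"twist":[0,0,0]},{"gripper":-0.9,"linear":[0.009,0,0],"twist":[0,0,0]},{"gripper":-0.9,"linear":[0.0105,0,0],"twist":[0,0,0]},{"gripper":-0.9,"linear":[0.012,0,0],"twist":[0,0,0]}]'
```

```text
t: 10.2
tool_pos: [0.4528, -0.2692, 0.0371]
ee_rot: [-179.7, 1.0, 171.1]
wrist_force: [8.3, 0.8, 9.8]
width: 0.0215
finger_force: 55.3
```

```bash
for i in 1 2; do python3 -m crank '[{"gripper":-0.9,"linear":[0.0015,0,0],"twist":[0,0,0]},{"gripper":-0.9,"linear":[0.003,0,0],"twist":[0,0,0]},{"gripper":-0.9,"linear":[0.0045,0,0],"twist":[0,0,0]},{"gripper":-0.9,"linear":[0.006,0,0],"twist":[0,0,0]},{"gripper":-0.9,"linear":[0.0075,0,0],"twist":[0,0,0]},{"gripper":-0.9,"linear":[0.009,0,0],"twist":[0,0,0]},{"gripper":-0.9,"linear":[0.0105,0,0],"twist":[0,0,0]},{"gripper":-0.9,"linear":[0.012,0,0],"twist":[0,0,0]}]'; done
```

```text
t: 10.87
tool_pos: [0.4411, -0.2674, 0.0371]
ee_rot: [-179.7, 1.0, 171.1]
wrist_force: [8.5, 1.0, 10.1]
width: 0.0211
finger_force: 55.3
t: 11.53
tool_pos: [0.428, -0.2671, 0.0371]
ee_rot: [-179.6, 1.0, 170.9]
wrist_force: [7.2, -1.9, 9.3]
width: 0.0212
finger_force: 55.4
```

```bash
python3 -m crank '[{"gripper":-0.9,"linear":[0,0,-0.003],"twist":[0,0,0]},{"gripper":-0.9,"linear":[0,0,-0.008],"twist":[0,0,0]},{"gripper":-0.9,"linear":[0,0,-0.015],"twist":[0,0,0]},{"gripper":-0.9,"linear":[0,0,-0.03],"twist":[0,0,0]},{"gripper":-0.9,"linear":[0,0,-0.05],"twist":[0,0,0]},{"gripper":-0.9,"linear":[0,0,-0.075],"twist":[0,0,0]},{"gripper":-0.9,"linear":[0,0,-0.1],"twist":[0,0,0]},{"gripper":-0.9,"linear":[0,0,-0.12],"twist":[0,0,0]}]'
python3 -c "
from h import *
from station import *
R=Ro.from_euler('z',-.3,degrees=True); p=R.apply([-.026,0,0])+[.5632,.1007,0]; print(p)
go(p[0],p[1],.16,179.7)
i=read_camera('side')['img'][110:250,170:350]; cv2.imwrite('pics/s2.png',cv2.resize(i,None,fx=3.5,fy=3.5,interpolation=cv2.INTER_CUBIC))
"
```

```text
t: 12.2
tool_pos: [0.4178, -0.2627, 0.1534]
ee_rot: [-180.0, -0.2, 170.9]
wrist_force: [0.8, 0.8, -1.3]
width: 0.0214
finger_force: 53.7
[0.53720036 0.10083614 0.        ]
12.2 [ 0.41782352 -0.26269783  0.15337317] [-179.98590017   -0.18107364  170.9060133 ] [ -8.   13.2  39.4 118.8 -10.5  51.6 118.2] [ 0.76  0.79 -1.28] 0.02135400071011698 53.690813183784485
lin [-0.0604  0.3778 -0.0069] twist [-0.     -0.0032 -0.1535]
```

View pics/s2.png

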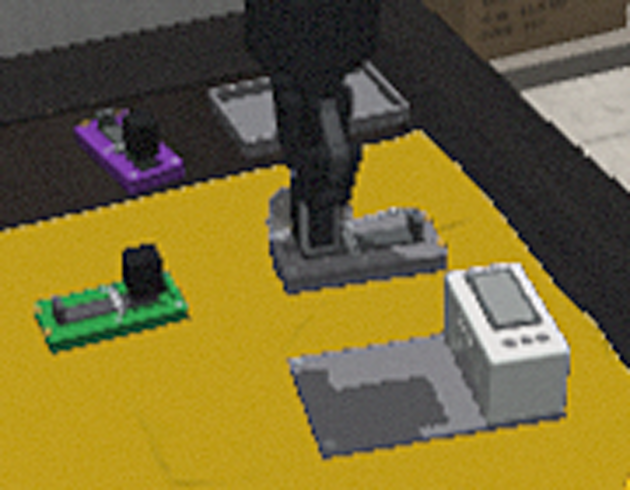

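The picture shows the module held level at about (360,250), clear of the empty reader, with the landing free. I carry it to the tray.

```bash
python3 -m crank '[{"gripper":-0.9,"linear":[-0.003,0.012,0],"twist":[0,0,-0.01]},{"gripper":-0.9,"linear":[-0.007,0.035,0],"twist":[0,0,-0.03]},{"gripper":-0.9,"linear":[-0.012,0.065,0],"twist":[0,0,-0.05]},{"gripper":-0.9,"linear":[-0.017,0.097,0],"twist":[0,0,-0.07]},{"gripper":-0.9,"linear":[-0.022,0.13,0],"twist":[0,0,-0.09]},{"gripper":-0.9,"linear":[-0.028,0.163,0],"twist":[0,0,-0.11]},{"gripper":-0.9,"linear":[-0.033,0.196,0],"twist":[0,0,-0.13]},{"gripper":-0.9,"linear":[-0.038,0.229,0],"twist":[0,0,-0.15]}]'
python3 -c "
from h import *
go(.5372,.1008,.16,179.7)"
```

```text
t: 12.92
tool_pos: [0.4907, -0.0398, 0.1505]
ee_rot: [180.0, -0.3, 179.7]
wrist_force: [1.0, -1.5, -2.2]
width: 0.0211
finger_force: 53.7
12.9167 [ 0.49070545 -0.03976543  0.15048096] [179.99785322  -0.34664292 179.68015043] [-27.   12.4  29.7 118.6  -7.8  51.2  96.8] [ 0.97 -1.54 -2.18] 0.02112500869808173 53.696608543395996
lin [-0.0457  0.1408 -0.0098] twist [ 0.     -0.0061 -0.0003]
```

```bash
python3 -m crank '[{"gripper":-0.9,"linear":[-0.01,0.03,0],"twist":[0,0,0]},{"gripper":-0.9,"linear":[-0.02,0.06,0],"twist":[0,0,0]},{"gripper":-0.9,"linear":[-0.03,0.09,0],"twist":[0,0,0]},{"gripper":-0.9,"linear":[-0.038,0.115,0],"twist":[0,0,0]},{"gripper":-0.9,"linear":[-0.043,0.132,0],"twist":[0,0,0]},{"gripper":-0.9,"linear":[-0.0455,0.14,0],"twist":[0,-0.004,0]},{"gripper":-0.9,"linear":[-0.0455,0.14,0],"twist":[0,-0.004,0]},{"gripper":-0.9,"linear":[-0.0455,0.14,0],"twist":[0,-0.004,0]}]'
python3 -c "
from h import *
from station import *
go(.5372,.1008,.045,179.7)
o=[]
for n,a in(('top',(slice(100,210),slice(110,270))),('side',(slice(85,195),slice(180,340)))):
    o.append(cv2.resize(read_camera(n)['img'][a],None,fx=2.5,fy=2.5,interpolation=cv2.INTER_CUBIC))
cv2.imwrite('pics/b3.png',np.vstack(o))
"
```

```text
t: 13.58
tool_pos: [0.5377, 0.0965, 0.1512]
ee_rot: [-179.9, -0.0, 179.6]
wrist_force: [-0.4, -1.3, -2.5]
width: 0.0212
finger_force: 53.7
13.5833 [0.53768774 0.0965023  0.15124566] [-1.79895776e+02 -3.76201920e-02  1.79594818e+02] [-36.3  17.8  25.2 111.5  -9.3  52.7  83.1] [-0.42 -1.32 -2.52] 0.021174722908321095 53.69849503040314
lin [0.0004 0.0045 0.1062] twist [-0.0018 -0.0007 -0.0018]
```

View pics/b3.png

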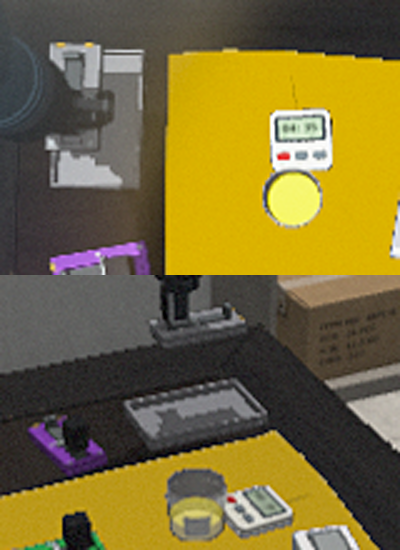

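The module hangs level above the tray: its shadow falls on the tray floor at about (90,165), and its offset to (75,90) is parallax from the height. The cup and timer are unmoved, so I lower it.

```bash
python3 -m crank '[{"gripper":-0.9,"linear":[0.0004,0.003,0.02],"twist":[0,0,0]},{"gripper":-0.9,"linear":[0.0004,0.0045,0.045],"twist":[0,0,0]},{"gripper":-0.9,"linear":[0.0004,0.0045,0.065],"twist":[0,0,0]},{"gripper":-0.9,"linear":[0.0004,0.0045,0.08],"twist":[0,0,0]},{"gripper":-0.9,"linear":[0.0004,0.0045,0.09],"twist":[0,0,0]},{"gripper":-0.9,"linear":[0.0004,0.0045,0.098],"twist":[0,0,0]},{"gripper":-0.9,"linear":[0.0004,0.0045,0.1],"twist":[0,0,0]},{"gripper":-0.9,"linear":[0.0004,0.0045,0.1],"twist":[0,0,0]}]'
python3 -c "
from h import *
go(.5372,.1008,.0385,179.7)"
```

```text
t: 14.35
tool_pos: [0.5393, 0.1009, 0.0529]
ee_rot: [-180.0, 0.2, 179.5]
wrist_force: [0.3, -0.2, -2.3]
width: 0.0212
finger_force: 53.7
14.35 [0.53934883 0.10092944 0.05286259] [-1.79986948e+02  1.53596629e-01  1.79494579e+02] [-33.6  26.8  22.1 114.  -14.7  41.7  86.8] [ 0.28 -0.24 -2.32] 0.021209988582465443 53.74672293663025
lin [ 0.0022 -0.0001  0.0144] twist [-0.0002  0.0027 -0.0036]
```

```bash
python3 -m crank '[{"gripper":-0.9,"linear":[0.001,0,0.003],"twist":[0,0.003,0]},{"gripper":-0.9,"linear":[0.002,0,0.006],"twist":[0,0.003,0]},{"gripper":-0.9,"linear":[0.002,0,0.009],"twist":[0,0.003,0]},{"gripper":-0.9,"linear":[0.002,0,0.011],"twist":[0,0.003,0]},{"gripper":-0.9,"linear":[0.002,0,0.012],"twist":[0,0.003,0]},{"gripper":-0.9,"linear":[0.002,0,0.012],"twist":[0,0.003,0]}]'
for i in 1 2; do python3 -m crank '[{"gripper":-0.9,"linear":[0,0,0.001],"twist":[0,0,0]},{"gripper":-0.9,"linear":[0,0,0.0015],"twist":[0,0,0]},{"gripper":-0.9,"linear":[0,0,0.0015],"twist":[0,0,0]}]'|egrep 'pos|wrist|rot'; done
```

```text
t: 14.85
tool_pos: [0.5372, 0.1018, 0.0408]
ee_rot: [180.0, -0.0, 179.6]
wrist_force: [0.1, 0.2, -2.1]
width: 0.0213
finger_force: 53.7
tool_pos: [0.5374, 0.1017, 0.0394]
ee_rot: [180.0, -0.0, 179.6]
wrist_force: [0.1, 0.1, -2.8]
tool_pos: [0.5377, 0.1017, 0.0384]
ee_rot: [180.0, 0.0, 179.6]
wrist_force: [-0.9, -0.3, 3.0]
```

Contact with the floor came at the expected height: the force went from −2.3 to +3 N. I release slowly and retreat.

```bash
python3 -m crank '[{"gripper":-0.3,"linear":[0,0,0],"twist":[0,0,0]},{"gripper":-0.1,"linear":[0,0,0],"twist":[0,0,0]},{"gripper":0.1,"linear":[0,0,0],"twist":[0,0,0]},{"gripper":0.1,"linear":[0,0,0],"twist":[0,0,0]},{"gripper":0.1,"linear":[0,0,0],"twist":[0,0,0]}]' 20
python3 -m crank '[{"gripper":0.1,"linear":[0,0,-0.01],"twist":[0,0,0]},{"gripper":0.1,"linear":[0,0,-0.03],"twist":[0,0,0]},{"gripper":0.1,"linear":[0,0,-0.06],"twist":[0,0,0]},{"gripper":0.1,"linear":[0,0,-0.09],"twist":[0,0,0]},{"gripper":0.1,"linear":[0,0,-0.12],"twist":[0,0,0]},{"gripper":0.1,"linear":[-0.0,0,-0.15],"twist":[0,0,0]},{"gripper":0.1,"linear":[0,0,-0.18],"twist":[0,0,0]},{"gripper":0.1,"linear":[0,0,-0.18],"twist":[0,0,0]}]'
python3 -c "
from h import *
from station import *
o=[]
for n,a in(('top',(slice(100,210),slice(110,270))),('side',(slice(85,195),slice(180,340)))):
    o.append(cv2.resize(read_camera(n)['img'][a],None,fx=2.5,fy=2.5,interpolation=cv2.INTER_CUBIC))
cv2.imwrite('pics/b4.png',np.vstack(o))
"
```

```text
t: 15.77
tool_pos: [0.5375, 0.1017, 0.038]
ee_rot: [180.0, 0.0, 179.6]
wrist_force: [0.2, -1.1, 0.4]
width: 0.0466
finger_force: 0.0
t: 16.43
tool_pos: [0.5421, 0.1022, 0.2257]
ee_rot: [179.7, 0.7, 179.5]
wrist_force: [1.2, 0.3, 0.2]
width: 0.0469
finger_force: 0.0
```

View pics/b4.png

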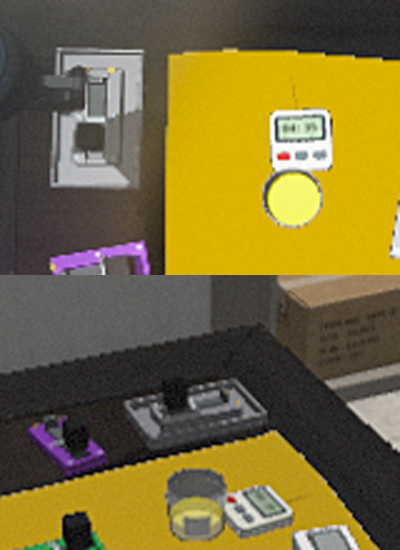

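The module lies flat and centred in the tray at about (97,115), with its grip up at (90,137). The gripper is clear, and the cup and timer have not moved.

```bash
python3 -c "
from station import *
print(close_job())"
```

```text
the job is handed in; nothing more can be done
None
```

The module was drawn out of the reader and laid flat, grip up and centred in the charging tray, with the gripper clear; the job was handed in at about 16.5 s, and no verdict came back.

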